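# Extend the telescopic brush and hold it ready

## Robot

A 6-joint arm with a two-finger parallel gripper is mounted at the origin on a cart in front of the work surface, level with it; the furniture and walls round the work are solid. World frame = base frame: x ahead of the robot, y to its left, z up, the work surface at z = 0. Lengths are in mm, angles in degrees, forces in N, time in s.
With the tool pointing down it reaches from about 350 to 725 mm from the base axis. Payload 6 kg.
Tool frame: the origin (TCP) lies at the very end of the fingers, on their centre line; the grasp point (between the pads) lies 19 mm behind it (ctrl.grasp_offset is the distance from the TCP to the grasp point, in mm); z points along the fingers, y is the line along which they close (so a half turn about z gives the same grasp; the last joint's range is limited). The gripper opens to 85 mm and grips with 20 to 120 N. Pads are 22 mm wide; open, the fingers measure 114 mm over their backs; the gripper's body (76 mm by 85 mm) begins 54 mm behind the grasp point. The pads swing forward as they close: fully open they stand 13 mm farther back than shut.
Start: joints at [-51.068, 2.303, 4.859, 0, -92.561, -19.12], TCP at [203.378, -564.456, 231.261] pointing down, gripper open.
Joint ranges: [-146.85, 146.85], [-73.84, 115.35], [-62.03, 85.46], [-188.31, 113.3], [-161.28, -10.13], [-171.36, 171.36]. Speed limits (degrees/s): [147.25, 147.25, 172.46, 180, 180, 180].

## Interface

Orientations are given as a 3x3 rotation matrix whose columns are the frame's x, y, z axes.
In Python, from cell import ctrl, capture gives the robot as it stands.
- The arm moves only by the tool arm_command, never from a script. Its argument "motion" is a list of rows, each a list of 7 numbers: the turn, a rotation vector about the world's x, y, z in units of 5 degrees (1.0 is 5 degrees), then the shift along the world's x, y, z in units of 40 mm (1.0 is 40 mm), then the finger opening in mm, from 0 to 85.4. In form: [[wx, wy, wz, dx, dy, dz, gripper], ...]. A call has exactly 8 rows; each row is the pose to reach, as a shift and turn from the pose commanded when the call began; what a row does not reach only later rows make up. A row lasts 1/10 s, in which the tool goes at most 50 mm and 8.59 degrees, less where a joint would pass 70% of its speed; a pose out of reach is approached as far as the arm can. A call with a gripper value outside its range is refused whole. The fingers move at their own pace and stop on an object; "squeeze" is the grip in N (left out, the last holds). Time passes only in rows, so rows that repeat a pose let the fingers close, or fill a call up. It gives the time, the measured TCP pose, the force, the opening and the grip force at its end, in the units of the state.
- ctrl.state(): the state, without advancing time (a new reading comes with each control period).
- capture(name): name is "scene" or "side" or "wrist"; returns a dict with "color" (400x640x3 uint8, red, green, blue), "z_map" (400x640 float32, mm along the optical axis (not along the pixel's ray), 0 where there is no reading), "fx", "fy", "cx", "cy" (pixels), "rvec" (rotation vector, rad) and "tvec" (3), from world to camera coordinates, as OpenCV has them. Camera axes: x right, y down, z forward; pixel columns grow to the right and rows downward; lengths in mm; the calibration is good to about 2 mm. A picture is of the moment at which its call begins.
- ctrl.job_done(): hands the job in; it is judged then, once.
The state is a dict: "t": time; "qpos": joint angles; "joint_vel": joint speeds; "effort": joint torques, N m; "eef_pos": TCP position; "tcp_rot": TCP orientation; "force": force on the tool from outside, world axes, zero at the start; "torque": the same for the moment, N m; "width": opening from 0.0 (shut) to 1.0 (fully open); "grasp_force": force on a finger pad.
Only numpy, scipy, OpenCV 4.12 (cv2) and the standard library are available. Lean on these libraries where they do the work, as an engineer would, in place of code of your own. Each camera call takes 0.05 s, during which the arm holds its last target. There are 200 camera calls.

## Task

The telescopic cleaning brush lies pushed together, its head parked in the white rest. Squeeze in the button on the side of its collar and pull the handle straight out to the second, last stop while the rest still holds the head; then lift the whole brush out of the rest and finish holding it in the gripper, fully extended, roughly level and at least 10 cm above the worktop. Leave the other things on the worktop where they are.

Things in the scene. Friction and masses are not known exactly. Their poses are not given: they have to be found in the camera images.
- brush: Telescopic brush, 0.23 kg, 96 mm from here to the head's end (extends by 110). Origin: under the centre of its grey collar, on the worktop; x to the head, z up, +y to the button. Collar x -19..19, y -16..16, z 0..36 mm. Light wooden handle, 28 wide, 34 high, from the collar to x -153. Shaft: aluminium bar 12 mm square, axis z 20, to the head. Balances near the collar when extended.
- button (a point): Outer face centre of the black ribbed release button (released; point fixed to the collar): 18 x 18 mm, on the collar's +y side, 6 mm proud, at brush x 0, y 22, z 20 mm. Across y collar and button measure 38 mm, 32 with the button in. Fingers closing along brush y, one on the button, one on the plain far side, squeeze it in.
- brush_button (a joint): Release button: 0 out, 0.006 m fully in (flush); 2 N to start, 6.3 N fully in. Out, its tooth locks the shaft; in by 5 mm or more it frees it. Let out on the way, the tooth rides on the shaft and drops into the next notch (0, 55, 110 mm).
- brush_ext (a joint): Extension: 0 pushed together, 0.055 m first stop (not felt while the button is in), 0.110 m second stop, which is also the hard end of travel. Grows as handle and head move apart; slides with about 2 N friction plus 4 N per m/s, no return spring.
- head (a point): Centre of the brush head (28 mm along the shaft, 58 mm across, top at z = 33 mm, bristles down), at shaft height (z = 20 mm), at x = 82 mm + extension in the brush frame.
- rest: White ceramic rest, fixed: open trough 48 (x) x 78 (y) mm, 34 high, walls 6 mm, foot at +x to 43 mm. Origin: trough centre, on the worktop. Its x is the brush's x at the start. The -x wall, with an open-topped 22 mm slot for the shaft, holds the head back when the handle is pulled straight along -x; the head has 4 mm play each way in x. The brush lifts straight up out of it.
- mug_1: White mug, 62 x 88 x 50 mm, bystander; origin under its centre.
- jam_jar: Jam jar with a striped lid, 71 mm wide, 89 mm high, bystander; origin under its centre.
- tin_1: Upright round tin, 57 mm wide, 72 mm high, bystander; origin under its centre.
- matchbox: Matchbox 37 x 56 x 16 mm, bystander; origin under its centre.
- tin_2: Flat oblong tin 63 x 105 x 25 mm, bystander; origin under its centre.
Things that resemble listed ones, but are neither listed nor needed, are in the scene too. Leave any brown or red look-alike of the rest alone.

How it is judged:
By the outcome, as a careful person would: the job done as asked, in the order asked, and still so for the second after the job is handed in, while the arm keeps its last pose, push and grip.
It also fails if it takes over 32 s, if anything falls off the work surface, if the arm or the gripper's body presses on something with over 40 N, if the wrist force passes 120 N, or if a joint passes its speed limit or range.

## Working session

There is one attempt and no reset: what is moved stays moved. The work goes in short steps, Python scripts to look and compute and a tool call to move; the robot and the scene stay as the last step left them, time stands still between calls to the robot, and variables do not carry over. Pictures are saved under pics/ and viewed, at most 10 in all, crops included, and the job is handed in when it is done.

Besides the shell and the picture viewer there is one more tool, called by a JSON object that holds its "op" and its "data". arm_command: Moves the arm, as the interface text tells. Its arguments: {"type":"object","properties":{"motion":{"type":"array"},"squeeze":{"type":"number"}},"required":["motion"]}

```bash
ls; mkdir -p pics
cat > h.py <<'E'
import numpy as np, cv2, pickle
from cell import ctrl, capture
def grab(n,tag):
    c=capture(n); pickle.dump(c,open(f'pics/{tag}.pkl','wb'))
    cv2.imwrite(f'pics/{tag}.png',c['color'][:,:,::-1]); return c
def load(tag): return pickle.load(open(f'pics/{tag}.pkl','rb'))
def world(c):
    """world xyz map from depth"""
    R=cv2.Rodrigues(np.array(c['rvec'],float))[0]; t=np.array(c['tvec'],float).ravel()
    v,u=np.mgrid[:400,:640]; z=c['z_map']
    P=np.stack([(u-c['cx'])/c['fx']*z,(v-c['cy'])/c['fy']*z,z],-1)
    W=(P-t)@R; W[z==0]=np.nan; return W
def proj(c,p):
    K=np.array([[c['fx'],0,c['cx']],[0,c['fy'],c['cy']],[0,0,1.]])
    return cv2.projectPoints(np.float64(p).reshape(-1,3),np.array(c['rvec'],float),np.array(c['tvec'],float),K,None)[0].reshape(-1,2)
E
python3 - <<'E'
from h import *
a=grab('scene','s0')['color'];b=grab('side','d0')['color']
cv2.imwrite('pics/both.png',cv2.resize(np.vstack([a,b])[:,:,::-1],(480,600)))
print(ctrl.state())
for t in('s0','d0'):
    c=load(t);R=cv2.Rodrigues(np.array(c['rvec']))[0];print(t,-R.T@np.array(c['tvec']).ravel(),R[2])
E
```

```text
pics
{'t': 0.1, 'qpos': array([-5.10683891e+01,  2.33842926e+00,  4.80710849e+00, -2.32803937e-02,
       -9.25613626e+01, -1.91204565e+01]), 'joint_vel': array([ 0.06616792, -0.09765174,  0.16742827,  0.03043948,  0.02217777,
        0.02655991]), 'effort': array([-6.59047742e-03, -3.69343936e+01,  3.48282480e+01,  6.95190221e+00,
       -4.56916532e-03, -2.92835034e-05]), 'eef_pos': array([ 203.32972283, -564.18369634,  230.33828956]), 'tcp_rot': array([[-9.40808711e-01, -3.38937279e-01, -7.00749759e-04],
       [-3.38937971e-01,  9.40807505e-01,  1.51342459e-03],
       [ 1.46314619e-04,  1.66135374e-03, -9.99998609e-01]]), 'force': array([ 0.44891535,  0.17980372, -0.4528213 ]), 'torque': array([ 0.02428697,  0.01027969, -0.06327343]), 'grasp_force': 0.0, 'width': 0.9981280827292743}
s0 [-338.2112565   312.69040056  794.75542507] [ 0.73998523 -0.15091265 -0.65547481]
d0 [-254.12853162 -215.21152674  424.83648224] [ 0.84172552  0.37839302 -0.3851193 ]
```

View pics/s0.png

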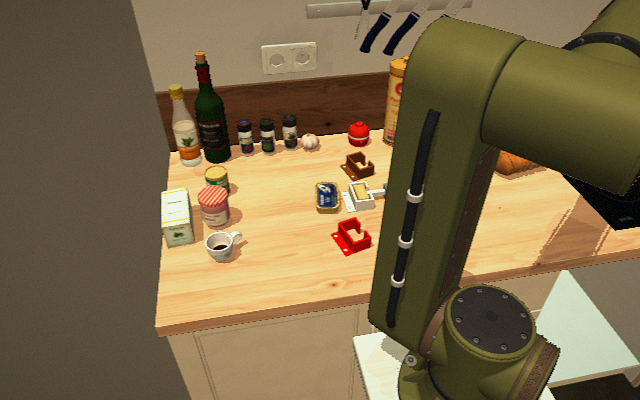

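View pics/d0.png

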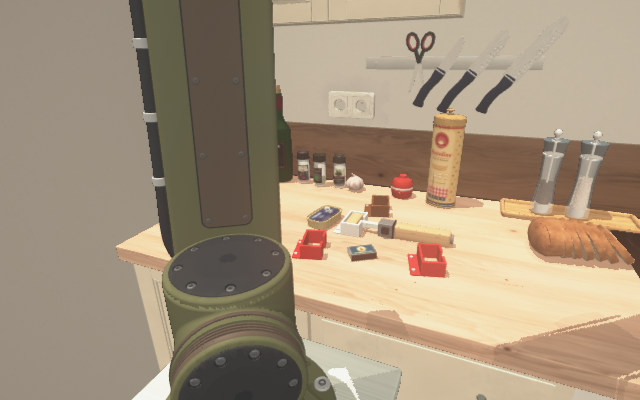

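The white rest shows at scene (361,195) and side (355,223). The brush runs from there to about side (452,238), with its grey collar at (387,229). The red rests, at side (312,244) and (430,260), and the brown one at (379,205) are look-alikes. I'll measure from the side depth and confirm in an enlarged crop.

Run:
```python
from h import *
c=load('d0');W=world(c);np.set_printoptions(precision=1,suppress=True)
for n,(u,v) in dict(hend=(450,238),hmid=(420,233),collar=(387,226),collarL=(384,231),head=(354,217),restL=(343,222),tin=(325,214),match=(362,251),redR=(430,250),redL=(312,238),brown=(379,200),shaft=(372,224)).items(): print(n,W[v,u])
im=cv2.resize(c['color'][190:280,290:470,::-1],None,fx=4.4,fy=4.4,interpolation=cv2.INTER_CUBIC);cv2.imwrite('pics/d0c.png',im)
# wooden handle/collar points
m=(np.arange(640)[None]>375)&(np.arange(640)[None]<456)&(np.arange(400)[:,None]>212)&(np.arange(400)[:,None]<250)&(W[...,2]>6)&(W[...,2]<60)
P=W[m];print(len(P),P.min(0),P.max(0))
top=P[P[:,2]>30];(vx,vy,x0,y0)=cv2.fitLine(np.float32(top[:,:2]),cv2.DIST_HUBER,0,.01,.01).ravel();print(vx,vy,x0,y0,np.degrees(np.arctan2(vy,vx)))
c=load('s0');W=world(c)
for n,(u,v) in dict(head=(361,193),restL=(349,196),shaft=(375,193),tin=(327,197),red=(352,235)).items(): print(n,W[v,u])
```

```text
hend [ 526.8 -185.7   22.3]
hmid [ 522.  -120.3   24.6]
collar [518.2 -44.1  30.4]
collarL [512.6 -38.9  18.8]
head [535.8  43.6  30.9]
restL [494.5  57.5  33.5]
tin [546.3 126.5  20.7]
match [409.  -17.4  16.7]
redR [ 465.7 -151.3   17.3]
redL [430.5 111.   11.6]
brown [694.   22.   18.1]
shaft [530.6  -4.4  22.7]
1329 [ 435.8 -192.4    6.1] [632.5  10.5  36.9]
0.029143574 0.99957526 528.2239 -108.9472 88.329956
head [525.2  43.4  33. ]
restL [550.9  67.5   5.3]
shaft [528.7   4.8  23.8]
tin [538.6 128.9  22.5]
red [415.7  92.7   0.1]
```

View pics/d0c.png

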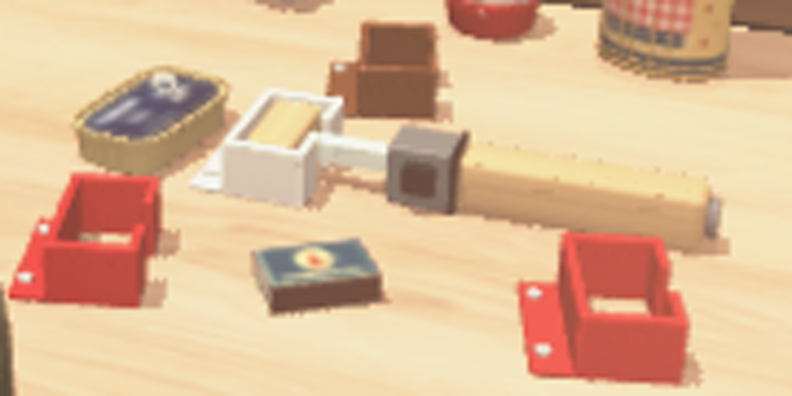

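The crop confirms the choice. The white rest at (355,223) holds the brush head, with the foot at its far end and the shaft slot facing the collar. The black button faces the robot at about side (385,231). So brush x ≈ world +y, and the button is on the world −x side. The red and brown ones don't fit: wrong colour, empty. I'll move above the collar and measure with the wrist camera.

{"op": "arm_command", "data": {"motion": [[0,0,1.5,0.6,1.0,0,85],[0,0,3,1.2,2.0,0,85],[0,0,4.5,1.8,3.0,0,85],[0,0,6,2.4,4.0,0,85],[0,0,7.5,3.0,5.0,0,85],[0,0,9,3.6,6.0,0,85],[0,0,10.5,4.2,7.0,0,85],[0,0,12,4.8,8.0,0,85]], "squeeze": 40}}

```text
t: 0.9
eef_pos: [395.8, -242.6, 231.2]
tcp_rot: [[-0.171, -0.985, 0.0], [-0.985, 0.171, 0.0], [-0.0, -0.0, -1.0]]
force: [0.5, -1.0, -0.2]
width: 1.0
grasp_force: 0.0
```

Run:
```python
from h import *
c=grab('wrist','w1');s=ctrl.state();print(s['t'],s['eef_pos'],s['tcp_rot'][:,1],s['qpos'])
print(proj(c,[[527,-39,36],[527,-190,30],[527,43,33]]))
```

```text
0.95 [ 398.69742608 -238.11387675  230.61306241] [-9.87067630e-01  1.60303039e-01 -6.55959735e-04] [ -5.91996146 -18.77553917 -14.05976716  -0.12876275 -94.67070399
  -3.31501928]
[[253.09770276 325.70630806]
 [227.35842861 232.90138318]
 [265.80385274 365.61035383]]
```

View pics/w1.png

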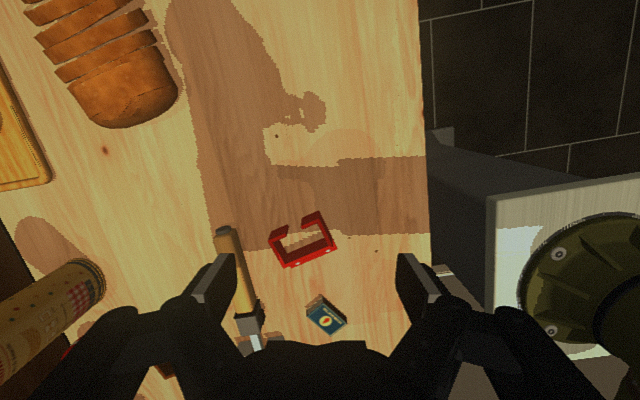

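The wrist view shows the handle at (230,260), the collar at (247,308) and the red look-alike beside it at (303,240). I'll move so that the camera looks onto the collar.

{"op": "arm_command", "data": {"motion": [[0,0,0.4,0.5,1.0,0,85],[0,0,0.8,1.0,2.0,0,85],[0,0,1.2,1.5,3.0,0,85],[0,0,1.6,2.0,4.0,0,85],[0,0,2,2.5,5.0,0,80],[0,0,2,3.0,6.0,0,70],[0,0,2,3.3,6.4,0,62],[0,0,2,3.3,6.4,0,62]]}}

```text
t: 1.75
eef_pos: [527.9, 13.7, 229.7]
tcp_rot: [[-0.0, -1.0, -0.003], [-1.0, 0.0, -0.0], [0.0, 0.003, -1.0]]
force: [0.8, -0.2, -1.0]
width: 0.731
grasp_force: 0.0
```

Run:
```python
from h import *
np.set_printoptions(precision=1,suppress=True)
c=grab('wrist','w2');d=grab('side','d2');s=ctrl.state();print(s['t'],s['eef_pos'],s['tcp_rot'][:,1],s['width'])
hsvs={}
for t,c in(('w2',c),('d2',d),('w1',load('w1'))):
    W=world(c);h=cv2.cvtColor(c['color'],cv2.COLOR_RGB2HSV).astype(int)
    box=(W[...,0]>380)&(W[...,0]<560)&(W[...,1]>-210)&(W[...,1]<90)
    hnd=box&(W[...,2]>31)&(W[...,2]<38)&(W[...,0]>500)&(W[...,1]<-15)
    P=W[hnd]
    if len(P)>20:
        for lo,hi in((-190,-140),(-140,-100),(-100,-65),(-57,-20)):
            q=P[(P[:,1]>lo)&(P[:,1]<hi)]
            if len(q): print(t,'top',lo,hi,len(q),np.percentile(q,[2,50,98],axis=0).ravel())
    red=box&((h[...,0]<6)|(h[...,0]>174))&(h[...,1]>180)&(h[...,2]>80)&(W[...,2]>5)&(W[...,1]<-60)
    if red.sum()>20: print(t,'red',np.percentile(W[red],[1,99],axis=0).ravel())
    col=box&(W[...,2]>31)&(W[...,2]<40)&(h[...,1]<70)&(W[...,1]<-10)
    if col.sum()>10: print(t,'collar',col.sum(),np.percentile(W[col],[1,99],axis=0).ravel())
```

```text
1.85 [527.2  11.7 230.7] [-1.  0.  0.] 0.7232927731628216
w2 top -190 -140 1033 [ 523.8 -178.6   31.7  536.5 -160.2   34.5  549.  -141.    36.4]
w2 top -140 -100 941 [ 523.7 -139.2   31.8  536.  -120.4   34.5  548.6 -100.3   36.4]
w2 top -100 -65 725 [523.6 -99.1  31.7 536.2 -83.1  34.5 548.7 -65.7  36.2]
w2 top -57 -20 777 [519.9 -56.8  33.6 535.4 -40.8  36.6 550.9 -23.1  37.9]
w2 red [ 388.3 -177.     5.1  473.2 -111.9   36.4]
w2 collar 27 [521.1 -56.5  35.7 549.2 -26.7  38.2]
d2 top -190 -140 95 [ 521.8 -182.2   31.1  532.1 -162.4   32.7  544.6 -141.2   33.9]
d2 top -140 -100 83 [ 522.6 -138.2   31.2  530.7 -120.5   32.7  544.2 -100.9   34.1]
d2 top -100 -65 66 [522.7 -98.7  31.3 533.3 -82.   32.7 545.9 -65.9  34.4]
d2 top -57 -20 102 [517.9 -56.6  31.4 529.5 -39.9  34.6 548.6 -21.8  36.3]
d2 collar 87 [517.7 -55.4  31.2 545.7 -22.   36.3]
w1 top -190 -140 350 [ 523.7 -187.    31.3  533.5 -174.7   34.1  548.4 -142.8   36. ]
w1 top -140 -100 174 [ 523.1 -138.6   31.3  527.2 -114.4   34.1  536.7 -100.5   35.8]
w1 top -100 -65 335 [523.1 -99.   31.7 534.1 -81.9  34.4 547.4 -66.   36. ]
w1 top -57 -20 385 [520.1 -56.2  32.3 534.3 -40.8  36.6 550.5 -24.7  37.8]
w1 red [ 388.3 -191.4    5.3  472.6 -112.9   36.2]
w1 collar 98 [520.2 -56.6  34.7 548.3 -23.7  38.2]
```

View pics/w2.png

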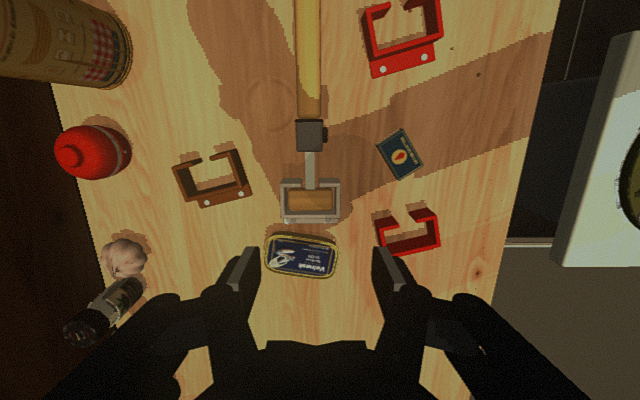

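The picture agrees with the numbers. The brush lies along world y with its axis at x ≈ 535.5. The collar at pixel (311,135) is centred at y ≈ −40 with its top at z 36.5. The button is at (325,135) on the −x side. The red rest reaches only to x 473, so the fingers clear it. Going down.

{"op": "arm_command", "data": {"motion": [[0,0,0,0.2,-1.0,0,62],[0,0,0,0.2,-1.29,-1.0,62],[0,0,0,0.2,-1.29,-2.0,62],[0,0,0,0.2,-1.29,-3.0,62],[0,0,0,0.2,-1.29,-3.8,62],[0,0,0,0.2,-1.29,-4.4,62],[0,0,0,0.2,-1.29,-4.7,62],[0,0,0,0.2,-1.29,-4.7,62]]}}

```text
t: 2.65
eef_pos: [534.2, -41.0, 42.0]
tcp_rot: [[-0.004, -1.0, -0.003], [-1.0, 0.004, -0.001], [0.001, 0.003, -1.0]]
force: [0.3, -0.3, 0.3]
width: 0.724
grasp_force: 0.0
```

Run:
```python
from h import *
np.set_printoptions(precision=1,suppress=True)
c=grab('wrist','w3');d=grab('side','d3');s=ctrl.state();print(s['t'],s['eef_pos'],s['tcp_rot'][:,1],s['width'])
im=np.hstack([c['color'][100:400,120:520],cv2.resize(d['color'][150:270,310:470],(400,300))])
cv2.imwrite('pics/m3.png',im[:,:,::-1])
```

```text
2.75 [536.  -40.5  44.8] [-1.  0. -0.] 0.72687339822577
```

View pics/m3.png

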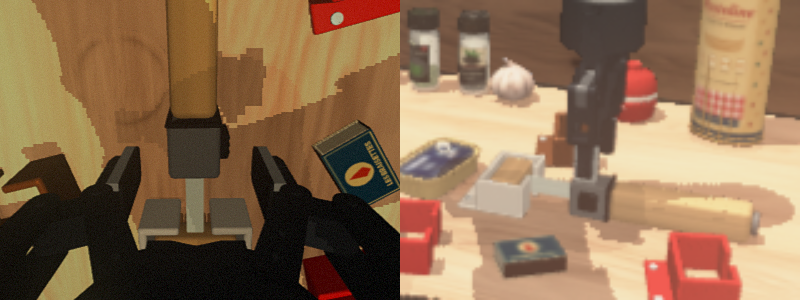

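The collar (crop 193,145) sits between the open fingers, with the button on the right finger's side, and the side view shows the near finger just above the button. I'll lower the last 39 mm and squeeze.

{"op": "arm_command", "data": {"motion": [[0,0,0,0,0,-0.5,62],[0,0,0,0,0,-0.9,62],[0,0,0,0,0,-0.97,62],[0,0,0,0,0,-0.97,50],[0,0,0,0,0,-0.97,40],[0,0,0,0,0,-0.97,25],[0,0,0,0,0,-0.97,25],[0,0,0,0,0,-0.97,25]], "squeeze": 40}}

```text
t: 3.55
eef_pos: [537.1, -39.9, 6.7]
tcp_rot: [[-0.003, -1.0, 0.004], [-1.0, 0.003, -0.0], [0.0, -0.004, -1.0]]
force: [0.8, 1.2, 5.6]
width: 0.369
grasp_force: 42.3
```

The opening is 31.5 mm, so the button is fully in. Now the straight pull along −y.

{"op": "arm_command", "data": {"motion": [[0,0,0,0,-0.15,0.03,25],[0,0,0,0,-0.5,0.03,25],[0,0,0,0,-0.9,0.03,25],[0,0,0,0,-1.3,0.03,25],[0,0,0,0,-1.7,0.03,25],[0,0,0,0,-2.1,0.03,25],[0,0,0,0,-2.45,0.03,25],[0,0,0,0,-2.65,0.03,25]]}}

```text
t: 4.35
eef_pos: [536.1, -146.3, 6.7]
tcp_rot: [[-0.003, -1.0, 0.002], [-1.0, 0.003, 0.001], [-0.001, -0.002, -1.0]]
force: [-0.1, 5.4, 4.8]
width: 0.365
grasp_force: 42.3
```

{"op": "arm_command", "data": {"motion": [[0,0,0,0,-0.05,0,25],[0,0,0,0,-0.1,0,25],[0,0,0,0,-0.15,0,25],[0,0,0,0,-0.18,0,25],[0,0,0,0,-0.21,0,25],[0,0,0,0,-0.24,0,25],[0,0,0,0,-0.24,0,25],[0,0,0,0,-0.24,0,25]]}}

```text
t: 5.15
eef_pos: [536.2, -153.8, 6.7]
tcp_rot: [[-0.002, -1.0, 0.002], [-1.0, 0.002, 0.003], [-0.003, -0.002, -1.0]]
force: [-1.8, 11.9, 7.5]
width: 0.369
grasp_force: 42.5
```

Run:
```python
from h import *
np.set_printoptions(precision=1,suppress=True)
d=grab('side','d4');c=grab('scene','s4');w=grab('wrist','w4')
for k in range(1):
    s=ctrl.state();print(s['t'],s['eef_pos'],s['force'],s['width'])
im=np.hstack([cv2.resize(w['color'],(480,300)),cv2.resize(d['color'][160:280,300:428],(320,300))])
cv2.imwrite('pics/m4.png',im[:,:,::-1])
```

```text
5.3 [ 536.2 -153.8    6.7] [-2.1 11.6  7.5] 0.3652238730841383
```

View pics/m4.png

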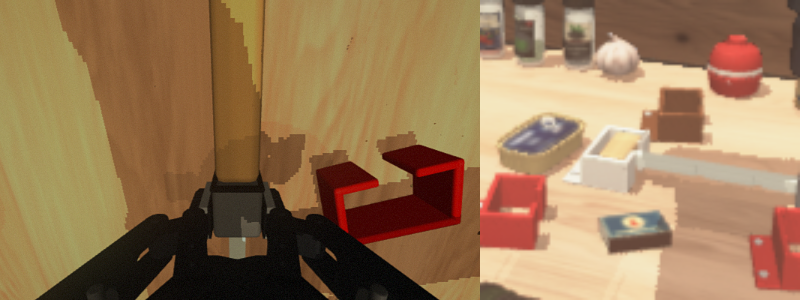

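The shaft is drawn far out, the head is still in the rest, and the force is rising (12 N). I'll pull a few mm more, firmly, to be sure of the end stop.

{"op": "arm_command", "data": {"motion": [[0,0,0,0,0,0.03,25],[0,0,0,0,-0.04,0.03,25],[0,0,0,0,-0.08,0.03,25],[0,0,0,0,-0.12,0.03,25],[0,0,0,0,-0.12,0.03,25],[0,0,0,0,-0.12,0.03,25],[0,0,0,0,-0.12,0.03,25],[0,0,0,0,-0.12,0.03,25]], "squeeze": 60}}

```text
t: 6.1
eef_pos: [536.4, -154.1, 6.8]
tcp_rot: [[-0.0, -1.0, 0.002], [-1.0, 0.0, 0.01], [-0.01, -0.002, -1.0]]
force: [-1.4, 29.9, 7.2]
width: 0.365
grasp_force: 60.8
```

Run:
```python
from h import *
np.set_printoptions(precision=1,suppress=True)
w=grab('wrist','w5');d=grab('side','d5');s=ctrl.state();print(s['t'],s['eef_pos'],s['force'],s['width'])
for t in('w5','d5','s4','w2','d2'):
    c=load(t);W=world(c);h=cv2.cvtColor(c['color'],cv2.COLOR_RGB2HSV).astype(int)
    m=(abs(W[...,0]-535)<9)&(W[...,2]>28)&(W[...,2]<37)&(W[...,1]<70)&(W[...,1]>5)&(h[...,1]>80)
    if m.sum()>5:print(t,'headtop',m.sum(),np.percentile(W[m],[3,50,97],axis=0).ravel())
    m=(abs(W[...,0]-535)<18)&(W[...,2]>20)&(W[...,2]<40)&(W[...,1]>-340)&(W[...,1]<-150)
    if m.sum()>5:print(t,'handle ymin',np.percentile(W[m],[1],axis=0).ravel())
```

```text
6.2 [ 536.4 -154.1    6.8] [-1.9 30.3  7.4] 0.3622463689655602
w5 handle ymin [ 521.  -271.3   28.8]
d5 headtop 34 [526.4  24.9  29.3 535.1  36.9  32.2 543.4  49.6  33.6]
d5 handle ymin [ 519.  -303.1   20.2]
s4 headtop 50 [528.   25.7  30.1 534.7  38.5  32.7 542.7  50.5  36. ]
w2 headtop 360 [527.1  27.2  30.3 534.9  42.2  34.1 543.8  63.7  35.8]
w2 handle ymin [ 522.6 -179.3   28.7]
d2 headtop 36 [526.9  28.5  29.7 536.3  39.5  31.9 543.3  54.1  33.4]
d2 handle ymin [ 520.1 -191.2   20.4]
```

It stops hard at 30 N with no further motion. The handle moved 114 mm and the head 3.5 mm (its play), so the extension is 110. I'll ease the pull off before lifting.

{"op": "arm_command", "data": {"motion": [[0,0,0,0,0.05,0.0,25],[0,0,0,0,0.1,0.0,25],[0,0,0,0,0.14,0.0,25],[0,0,0,0,0.17,0.0,25],[0,0,0,0,0.17,0.03,25],[0,0,0,0,0.17,0.06,25],[0,0,0,0,0.17,0.06,25],[0,0,0,0,0.17,0.06,25]]}}

```text
t: 7.0
eef_pos: [534.8, -153.7, 8.6]
tcp_rot: [[-0.003, -1.0, -0.002], [-1.0, 0.003, 0.0], [-0.0, 0.002, -1.0]]
force: [-0.1, 3.1, -4.2]
width: 0.366
grasp_force: 59.6
```

{"op": "arm_command", "data": {"motion": [[0,0,0,0,0,0.1,25],[0,0,0,0,0,0.25,25],[0,0,0,0,0,0.4,25],[0,0,0,0,0,0.6,25],[0,0,0,0,0,0.8,25],[0,0,0,0,0,1.0,25],[0,0,0,0,0,1.2,25],[0,0,0,0,0,1.2,25]]}}

```text
t: 7.8
eef_pos: [536.3, -153.9, 59.2]
tcp_rot: [[-0.003, -1.0, 0.003], [-1.0, 0.003, -0.001], [0.001, -0.003, -1.0]]
force: [0.9, 0.5, -2.1]
width: 0.365
grasp_force: 59.9
```

Run:
```python
from h import *
np.set_printoptions(precision=1,suppress=True)
d=grab('side','d6');s=ctrl.state();print(s['t'],s['eef_pos'],s['force'],s['torque'],s['width'])
cv2.imwrite('pics/d6c.png',cv2.resize(d['color'][150:290,290:490,::-1],(800,560)))
```

```text
7.85 [ 535.9 -153.8   58.2] [-0.3 -0.6 -1.9] [-0.  0. -0.] 0.3604130454623897
```

View pics/d6c.png

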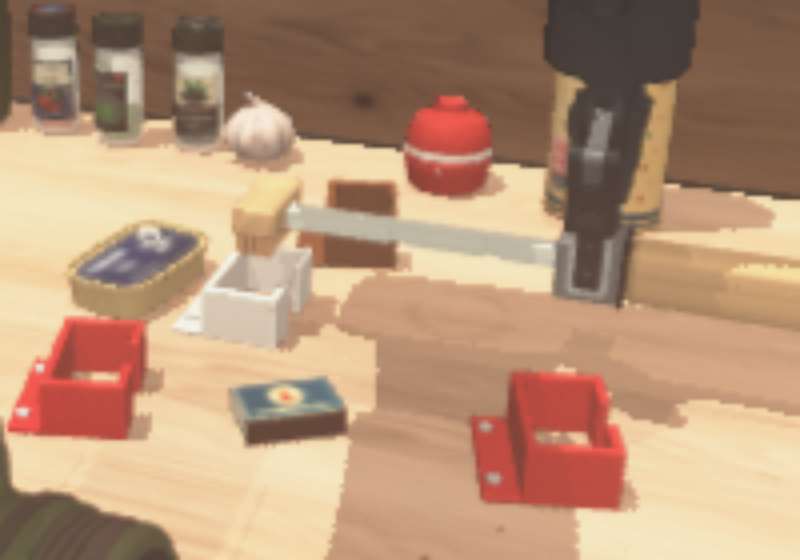

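The head (265,220) is out of the rest and free, the shaft is fully out, and the brush is level. I'll raise it further.

{"op": "arm_command", "data": {"motion": [[0,0,0,0,0,0.3,25],[0,0,0,0,0,0.8,25],[0,0,0,0,0,1.4,25],[0,0,0,0,0,2.0,25],[0,0,0,0,0,2.5,25],[0,0,0,0,0,2.9,25],[0,0,0,0,0,3.0,25],[0,0,0,0,0,3.0,25]]}}

```text
t: 8.65
eef_pos: [535.5, -153.6, 177.5]
tcp_rot: [[-0.003, -1.0, 0.0], [-1.0, 0.003, 0.0], [-0.0, -0.0, -1.0]]
force: [0.5, 0.7, -3.1]
width: 0.368
grasp_force: 59.9
```

Run:
```python
from h import *
np.set_printoptions(precision=1,suppress=True)
d=grab('side','d7');s=ctrl.state();print(s['t'],s['eef_pos'],s['force'],s['width'],s['grasp_force'])
for c in (d,grab('scene','s7')):
    W=world(c);m=(abs(W[...,0]-536)<40)&(abs(W[...,1]+55)<275)&(W[...,2]>90)&(W[...,2]<240)
    P=W[m]
    for lo in range(-320,80,20):
        q=P[(P[:,1]>=lo)&(P[:,1]<lo+20)]
        if len(q)>3: print(lo,len(q),q[:,2].min(),q[:,2].max(),q[:,1].max())
cv2.imwrite('pics/d7c.png',cv2.resize(d['color'][100:300,280:480,::-1],(600,600)))
```

```text
8.7 [ 535.1 -153.5  176.4] [ 0.4  0.  -3.4] 0.361739864759835 59.86276566982269
-320 38 177.52658166973765 197.7521078056453 -300.00952634766963
-300 205 170.52135464773278 204.83810476149 -280.03279978002433
-280 209 169.99146018831593 204.43064622611675 -260.101616617873
-260 204 170.24210412244562 204.38596868140522 -240.04546925765496
-240 199 170.22578835159075 204.33184031160982 -220.0359287583843
-220 194 169.35820510094865 204.44049471263756 -200.00927625740877
-200 186 170.42005165510207 204.20225321236376 -180.06266038746594
-180 228 169.31710379228736 236.94001878480202 -160.12892138612918
-160 222 169.28638154300805 234.36868363205616 -140.1737582736332
-140 93 171.27010174923387 206.03695538322322 -120.03560083886659
-120 65 183.23656944381327 195.5137687995186 -100.07083556053855
-100 65 182.17503575977113 196.08850993845192 -80.26639401552256
-80 62 183.65712236355003 196.1165191252418 -60.520882793585095
-60 57 184.38356899915004 195.86405724452075 -40.33796796545387
-40 59 184.15990071394032 195.7118611090633 -20.837936636715252
-20 58 183.83592239493245 195.78244467863954 -0.09821793305832308
0 53 182.95978138396674 196.13808662956913 19.3384803374312
20 193 171.05659226391984 203.24494408060525 39.93643574990107
40 86 170.5226991479049 203.5166358409018 52.6755839620099
-60 6 182.26062866522778 195.74651108003857 -40.271354413154334
-40 55 181.6378100603534 198.05273200260513 -20.50831396806787
-20 58 182.67554265774757 196.94522102346536 -0.00204844363379482
0 55 182.9590277990745 196.91935382815075 19.74542958759324
20 150 170.72778617940986 205.1680776377164 39.66695645845815
40 160 169.99236552069436 204.7433392975701 52.34625283652986
```

View pics/d7c.png

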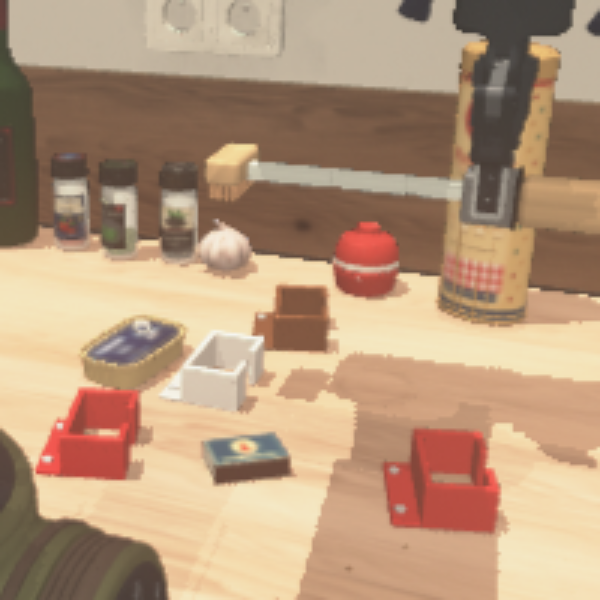

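The brush is level, with its lowest point at about 169 mm. Collar to head end measures 206 mm (96 + 110), so it is fully extended, and the bystanders haven't moved. Handing in.

```bash
python3 -c "
from h import *
print(ctrl.job_done())"
```

```text
the job is handed in; nothing more can be done
None
```

The job is handed in: the gripper holds the brush by its collar, extended to the second stop (110 mm), level and about 17 cm above the worktop, and the other things were left where they were; no verdict came back.

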